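# Lock the red ink jar's clamp with the hex key

### The arm

A 7-joint arm with a two-finger parallel gripper is mounted at the origin on a cart in front of the work surface, level with it; the furniture and walls round the work are solid. World frame = base frame: x ahead of the robot, y to its left, z up, the work surface at z = 0. Lengths are in m, angles in rad, forces in N, time in s.
With the tool pointing down it reaches from about 0.4 to 0.875 m from the base axis. Payload 19.3 kg.
Tool frame: the origin (TCP) lies at the very end of the fingers, on their centre line; the grasp point (between the pads) lies 19 mm behind it; z points along the fingers, y is the direction in which the jaws open and shut (so a half turn about z gives the same grasp; the last joint's range is limited). The gripper opens to 85 mm and grips with 20 to 120 N. Pads are 22 mm wide; open, the fingers measure 114 mm over their backs; the gripper's body (76 mm by 85 mm) begins 54 mm behind the grasp point. The pads swing forward as they close: fully open they stand 13 mm farther back than shut.
Start: joints at [1.132, 0.521, -0.036, 1.599, 0.021, 1.021, -0.113], TCP at [0.225, -0.583, 0.231] pointing down, gripper open.
Joint ranges: [-2.91, 2.91], [-0.3, 2.13], [-1.5, 1.42], [0.17, 2.43], [-1.26, 4.41], [0.16, 1.93], [-2.52, 2.52]. Speed limits (rad/s): [1.89, 1.89, 2.39, 2.39, 3.01, 3.01, 3.01].

### API

Orientations are given as [roll, pitch, yaw] about the fixed x, y, z axes, in that order (R = Rz(yaw) Ry(pitch) Rx(roll)).
In Python, from workcell import bot gives the robot as it stands.
- The arm moves only by the tool apply_moves, never from a script. Its argument "commands" is a list of rows, each an object with "travel": the shift along the tool's x, y, z in m, a list of three; "twist": the turn, a rotation vector about the tool's x, y, z in degrees, a list of three; "claw": the finger opening in m, from 0 to 0.0854. A call has 1 to 10 rows; each row is the pose to reach, as a shift and turn from the pose commanded when the call began, along the tool's axes at that moment; what a row does not reach only later rows make up. A row lasts 1/10 s, in which the tool goes at most 50 mm and 8.59 degrees, less where a joint would pass 70% of its speed; a pose out of reach is approached as far as the arm can. A call with a gripper value outside its range is refused whole. The fingers move at their own pace and stop on an object; "force" is the grip in N (left out, the last holds). Time passes only in rows, so rows that repeat a pose let the fingers close. It gives the time, the measured TCP pose, the force and the opening at its end, in the units of the state.
- bot.observe(): the state, without advancing time (a new reading comes with each control period).
- bot.grab_frame(name): name is "scene" or "side" or "wrist"; returns a dict with "frame" (384x512x3 uint8, blue, green, red), "fx", "fy", "cx", "cy" (pixels), "dist" ([k1, k2, p1, p2, k3] as OpenCV has them; the pictures are not rectified), "pose" (4x4, takes a point from camera to world coordinates); the wrist camera has in their place "tool_from_camera" (4x4, takes a point from camera to tool coordinates, whose origin is the TCP and whose axes are the flange's). Camera axes: x right, y up, looking along -z (the intrinsics and any distortion apply to the point x, -y, -z); pixel columns grow to the right and rows downward; lengths in m; the calibration is good to about 2 mm. A picture is of the moment at which its call begins: read the wrist's pose just before it. There is no depth.
- bot.job_done(): hands the job in, once; it reports no verdict.
The state is a dict: "clock": time; "qpos": joint angles; "qd": joint speeds; "joint_efforts": joint torques, N m; "position": TCP position; "tool_rot": TCP orientation; "force": force on the tool from outside, world axes, zero at the start; "moment": the same for the moment, N m; "grip_width": finger opening in m.
Only numpy, scipy, OpenCV 4.12 (cv2) and the standard library are available. Lean on these libraries where they do the work, as an engineer would, in place of code of your own. Each camera call takes 0.05 s, during which the arm holds its last target.

### The job

Take the orange-handled hex key out of its wooden stand, put it fully down into the hex socket of the clamp hub on the plate that carries the red ink jar, and with it turn that hub clockwise (seen from above), about a quarter turn, until its white pointer points at the jar. Then let go and leave the key standing in the socket; keep the other clamp as it is and both jars in their seats.

Things in the scene. Friction and masses are not known exactly. Their poses are not given: they have to be found in the camera images.
- hex_key: Steel T hex key, 114 mm tall, 0.2 kg, upright in its stand. Origin: centre of its lower end; z up the shank. 6 mm tapered tip, then hexagon 24 mm across flats (corners on +x and -x) up to 42 mm, round stem 14 mm thick up to 88 mm, orange handle bar 74 mm long along x, 18 mm thick along y, 26 mm tall (88 to 114 mm, middle at 101 mm). Grip the bar firmly across its 18 mm.
- stand: Fixed light wooden block 75 x 75 x 45 mm, origin at the centre of its underside. It has a round hole 32 mm wide and 30 mm deep in its top, in which the key stands with its lower end 15 mm above the bench: lift the key by 35 mm or more to free it.
- socket_red (a point): Centre of the hex socket's floor in the hub by the red jar, 20 mm above the bench. Hexagon 26.4 mm across flats, 22 mm deep, under a funnel 44 mm wide at its mouth, 32 mm above the floor. z up, x along the hub's white pointer; corners on +x and -x, so the key's x must lie at a multiple of 60 degrees to this x (about 12 degrees of play each way, taken up again in the turn). Turns with the hub.
- hub_red (a joint): Turn of the red jar's hub (grey, round, 66 mm wide, top 52 mm above the bench, a white stripe down its side ending in a short white pointer), rad: grows clockwise seen from above; starts between 0 and 0.25; at 1.57 the pointer points straight at the jar; hard stop at 1.75. Stiff (0.15 N m friction); stays where it is left.
- jar_of_red: Loose jar of red ink, 70 mm wide and 76 mm tall, pale yellow lid; origin at the centre of its underside. It stands in a shallow black ring on a blue metal plate 200 x 100 x 12 mm, its centre 95 mm from the axis of its hub.
- jar_of_yellow: Loose jar of yellow ink, same size, in the same kind of seat on a second plate with its own hub, which is to be left alone.
- hub_yellow (a joint): Turn of the yellow jar's hub in rad, as hub_red; starts between 0 and 0.25; leave it alone.

How it is judged:
By the outcome, as a careful person would: the job done as asked, in the order asked, and still so for the second after the job is handed in, with the robot touching nothing.
It also fails if it takes over 42 s, if anything falls off the work surface, if the arm or the gripper's body presses on something with over 40 N, if the wrist force passes 120 N, or if a joint passes its speed limit or range.

## Working session

There is one attempt and no reset: what is moved stays moved. The work goes in short steps, Python scripts to look and compute and a tool call to move; the robot and the scene stay as the last step left them, time stands still between calls to the robot, and variables do not carry over. Pictures are saved under pics/ and viewed, and the job is handed in when it is done.

Besides the shell and the picture viewer there is one more tool, called after "Request:" in YAML: its name, and indented under it one key for each argument. apply_moves: Moves the arm, as the interface text tells. Its arguments: {"type":"object","properties":{"commands":{"type":"array"},"force":{"type":"number"}},"required":["commands"]}

```bash
mkdir -p pics
cat > h.py <<'E'
import numpy as np, cv2
from workcell import bot
from scipy.spatial.transform import Rotation as R
def K(f): return np.array([[f['fx'],0,f['cx']],[0,f['fy'],f['cy']],[0,0,1.]])
def ray(f,uv,pose):
    p=cv2.undistortPoints(np.array([[uv]],float),K(f),np.array(f['dist'],float))[0,0]
    d=pose[:3,:3]@np.array([p[0],-p[1],-1]); return pose[:3,3],d/np.linalg.norm(d)
def onz(f,uv,z,pose):
    o,d=ray(f,uv,pose); return o+d*(z-o[2])/d[2]
def proj(f,P,pose):
    T=np.linalg.inv(pose); c=(T[:3,:3]@np.atleast_2d(P).T).T+T[:3,3]
    c=c*[1,-1,-1]
    return cv2.projectPoints(c.reshape(-1,1,3),np.zeros(3),np.zeros(3),K(f),np.array(f['dist'],float))[0][:,0]
def grab(n,save=None):
    s=bot.observe(); f=bot.grab_frame(n)
    if n=='wrist':
        T=np.eye(4);T[:3,:3]=R.from_euler('xyz',s['tool_rot']).as_matrix();T[:3,3]=s['position']
        pose=T@np.array(f['tool_from_camera'])
    else: pose=np.array(f['pose'])
    if save:
        cv2.imwrite('pics/%s.png'%save,f['frame']); 
        import pickle; pickle.dump((f,pose),open('pics/%s.pkl'%save,'wb'))
    return f,pose
def load(n):
    import pickle; return pickle.load(open('pics/%s.pkl'%n,'rb'))
E
python3 - <<'E'
from h import *
print(bot.observe())
for n in ['scene','side','wrist']:
    f,p=grab(n,n+'0'); print(n,p.round(3).tolist(),f['fx'],f['dist'])
E
```

```text
{'clock': 0.0, 'qpos': array([ 1.13178929,  0.52201753, -0.03630908,  1.59997405,  0.02120219,
        1.02113212, -0.11277805]), 'qd': array([-9.94402914e-04, -3.56750038e-04, -9.06281941e-05, -2.40014828e-04,
        7.21902741e-04, -4.47355997e-04, -4.14910020e-04]), 'joint_efforts': array([-1.15916373e-03, -9.27104115e+01,  1.97986543e+00, -3.69935632e+01,
        1.78296299e-02,  8.22744827e-03, -1.74156395e-05]), 'position': array([ 0.22514947, -0.58268099,  0.23073592]), 'tool_rot': array([-3.14045044e+00,  9.33666220e-05,  3.68803711e-01]), 'force': array([ 0.13731454, -0.19165026,  0.22893077]), 'moment': array([0.00450272, 0.0337997 , 0.01793087]), 'grip_width': 0.08537768851807466}
scene [[0.82, 0.249, -0.515, 0.006], [-0.571, 0.324, -0.754, -0.812], [-0.021, 0.913, 0.408, 0.459], [0.0, 0.0, 0.0, 1.0]] 449.5008843351157 [-0.00350957  0.          0.          0.          0.        ]
side [[0.995, 0.061, -0.084, 0.434], [-0.104, 0.564, -0.819, -0.805], [-0.002, 0.823, 0.567, 0.597], [0.0, 0.0, 0.0, 1.0]] 432.1931133158987 [-0.1626636  0.         0.         0.         0.       ]
wrist [[0.36, 0.888, 0.286, 0.299], [-0.933, 0.343, 0.11, -0.554], [-0.001, -0.306, 0.952, 0.373], [0.0, 0.0, 0.0, 1.0]] 342.59597228336713 [-0.0201463  0.         0.         0.         0.       ]
```

View pics/scene0.png

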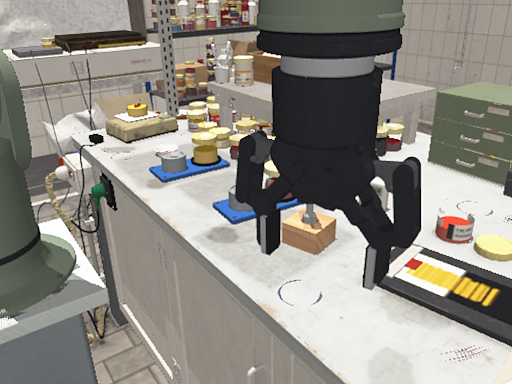

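View pics/side0.png

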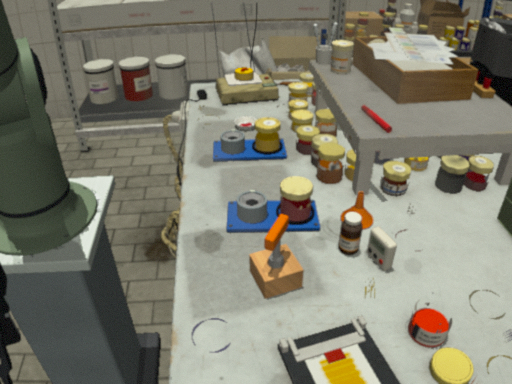

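View pics/wrist0.png

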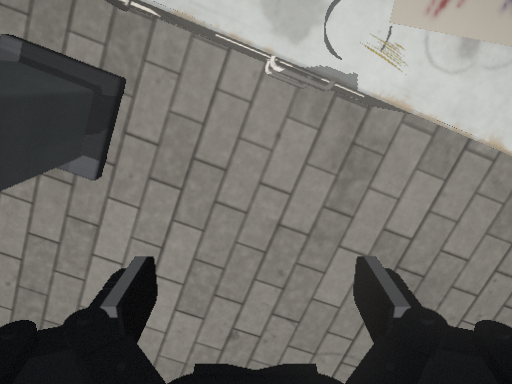

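The side view shows the stand with the key at about (276,262), the red plate with its hub at (252,205) and jar at (296,200), and the yellow plate behind it. I'll enlarge this and measure.

Run:
```python
from h import *
f,p=load('side0')
im=f['frame'][165:305,205:345]
cv2.imwrite('pics/c1.png',cv2.resize(im,None,fx=4.2,fy=4.2,interpolation=cv2.INTER_CUBIC))
hsv=cv2.cvtColor(f['frame'],cv2.COLOR_BGR2HSV)
m=cv2.inRange(hsv,(100,150,80),(125,255,255))
n,l,st,c=cv2.connectedComponentsWithStats(m)
for i in range(1,n):
    if st[i,4]>150: print('blue',st[i],c[i].round(1),onz(f,c[i],.012,p).round(3))
m=cv2.inRange(hsv,(5,200,150),(14,255,255));m[:,310:]=0
n,l,st,c=cv2.connectedComponentsWithStats(m)
for i in range(1,n):
    if st[i,4]>60:
        r=cv2.minAreaRect(np.argwhere(l==i)[:,::-1].astype(np.float32)); print('or',st[i],c[i],r)
for nm,uv,z in [('hubtop',(252,200),.052),('stand top',(277,263),.045),('jar lid',(296,185),.076),('shelfedge',(365,145),.2)]:
    print(nm,onz(f,uv,z,p).round(3))
```

```text
blue [214 140  72  20 570] [250.1 152.3] [0.513 0.211 0.012]
blue [227 201  53  30 652] [253.1 218. ] [ 0.495 -0.073  0.012]
blue [287 202  32  29 275] [306.  223.3] [ 0.606 -0.104  0.012]
hubtop [ 0.494 -0.062  0.052]
stand top [ 0.523 -0.249  0.045]
jar lid [ 0.591 -0.05   0.076]
shelfedge [ 0.709 -0.11   0.2  ]
```

View pics/c1.png

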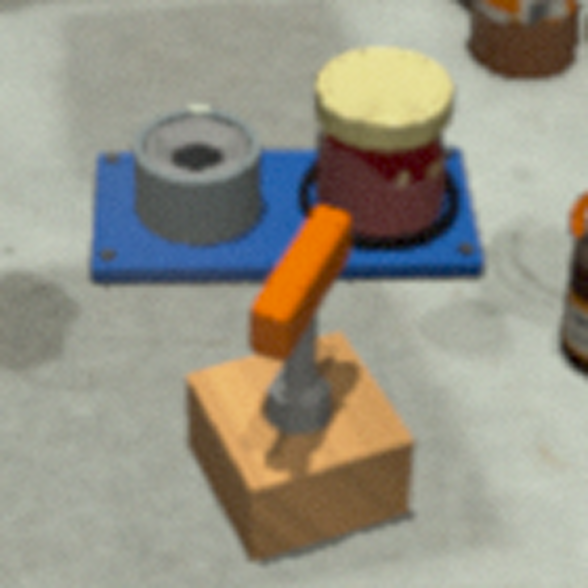

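Run:
```python
from h import *
f,p=load('side0')
P=[onz(f,(205+x/4.2,165+y/4.2),.129,p) for x,y in [(320,207),(350,217),(290,320),(253,312)]]
P=np.array(P);print(P.round(4));c=P.mean(0);print(c, np.linalg.norm(P[0]-P[3]),np.linalg.norm(P[0]-P[1]))
d=(P[0]+P[1]-P[2]-P[3]);print('yaw',np.degrees(np.arctan2(d[1],d[0])))
print('hub top ctr',onz(f,(205+198/4.2,165+155/4.2),.052,p), 'ptr',onz(f,(205+198/4.2,165+107/4.2),.05,p))
print('lid',onz(f,(205+385/4.2,165+88/4.2),.076+.012,p))
print('stand', [onz(f,(205+x/4.2,165+y/4.2),.045,p).round(3) for x,y in [(188,378),(340,332),(411,440),(255,490)]])
hsv=cv2.cvtColor(f['frame'],cv2.COLOR_BGR2HSV); print(hsv[165+65,205+72],hsv[165+30,205+46])
# corner z check of bench
```

```text
[[ 0.533  -0.2146  0.129 ]
 [ 0.5444 -0.2226  0.129 ]
 [ 0.5113 -0.2834  0.129 ]
 [ 0.4976 -0.2773  0.129 ]]
[ 0.52156814 -0.24947942  0.129     ] 0.07197565277903854 0.013942167935670642
yaw 60.94103386241393
hub top ctr [ 0.49416554 -0.06878003  0.052     ] ptr [ 0.49823427 -0.02371359  0.05      ]
lid [ 0.58782848 -0.07148607  0.088     ]
stand [array([ 0.476, -0.223,  0.045]), array([ 0.547, -0.2  ,  0.045]), array([ 0.566, -0.271,  0.045]), array([ 0.497, -0.292,  0.045])]
[ 15 255 233] [ 36  17 152]
```

Request:
apply_moves:
  commands:
    - {"travel": [0.397, -0.2035, -0.03], "twist": [0, 0, -40]}
    - {"travel": [0.397, -0.2035, -0.03], "twist": [0, 0, -40]}
    - {"travel": [0.397, -0.2035, -0.03], "twist": [0, 0, -40]}
    - {"travel": [0.397, -0.2035, -0.03], "twist": [0, 0, -40]}
    - {"travel": [0.397, -0.2035, -0.03], "twist": [0, 0, -40]}
    - {"travel": [0.397, -0.2035, -0.03], "twist": [0, 0, -40]}
    - {"travel": [0.397, -0.2035, -0.03], "twist": [0, 0, -40]}
    - {"travel": [0.397, -0.2035, -0.03], "twist": [0, 0, -40]}
    - {"travel": [0.397, -0.2035, -0.03], "twist": [0, 0, -40]}
    - {"travel": [0.397, -0.2035, -0.03], "twist": [0, 0, -40]}

```text
invalid input at $.commands[0]: expected keys travel, twist, claw
```

Run:
```python
from h import *
s=bot.observe();print(s)
f,p=grab('wrist','w1');print(p.round(3))
cv2.imwrite('pics/w1b.png',cv2.resize(f['frame'],None,fx=1.5,fy=1.5,interpolation=cv2.INTER_CUBIC))
```

```text
{'clock': 0.15, 'qpos': array([ 1.1318164 ,  0.52184664, -0.03631503,  1.59988845,  0.02124207,
        1.02107747, -0.11282246]), 'qd': array([-0.00033361, -0.00287519, -0.00167458, -0.00035558, -0.00171513,
        0.00187948, -0.00042989]), 'joint_efforts': array([ 1.38462688e-03, -9.27392721e+01,  1.98062025e+00, -3.70056546e+01,
        1.79878384e-02,  6.43486390e-03, -3.61606169e-06]), 'position': array([ 0.22516256, -0.58276267,  0.23087299]), 'tool_rot': array([-3.14076396e+00,  9.73963608e-05,  3.68756639e-01]), 'force': array([ 0.73886247,  0.22159223, -0.41179831]), 'moment': array([-0.01500775, -0.05519962,  0.02283206]), 'grip_width': 0.08540733089020251}
[[ 0.36   0.888  0.286  0.299]
 [-0.933  0.343  0.11  -0.554]
 [-0.001 -0.306  0.952  0.373]
 [ 0.     0.     0.     1.   ]]
```

View pics/w1b.png

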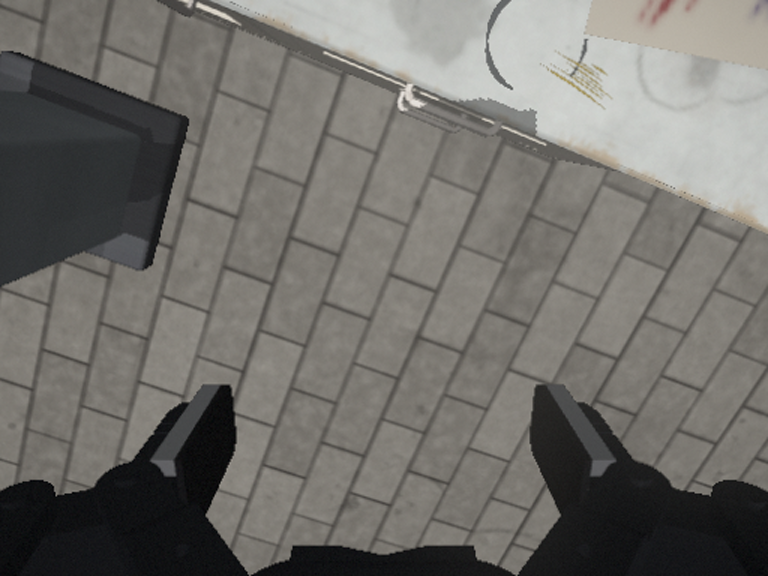

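The call was refused because each row needs a claw value too. The wrist picture shows only the floor. I'll send it again.

Request:
apply_moves:
  commands:
    - {"travel": [0.397, -0.2035, -0.03], "twist": [0, 0, -40], "claw": 0.085}
    - {"travel": [0.397, -0.2035, -0.03], "twist": [0, 0, -40], "claw": 0.085}
    - {"travel": [0.397, -0.2035, -0.03], "twist": [0, 0, -40], "claw": 0.085}
    - {"travel": [0.397, -0.2035, -0.03], "twist": [0, 0, -40], "claw": 0.085}
    - {"travel": [0.397, -0.2035, -0.03], "twist": [0, 0, -40], "claw": 0.085}
    - {"travel": [0.397, -0.2035, -0.03], "twist": [0, 0, -40], "claw": 0.085}
    - {"travel": [0.397, -0.2035, -0.03], "twist": [0, 0, -40], "claw": 0.085}
    - {"travel": [0.397, -0.2035, -0.03], "twist": [0, 0, -40], "claw": 0.085}
    - {"travel": [0.397, -0.2035, -0.03], "twist": [0, 0, -40], "claw": 0.085}
    - {"travel": [0.397, -0.2035, -0.03], "twist": [0, 0, -40], "claw": 0.085}
  force: 100

```text
clock: 1.2
position: [0.5262, -0.2439, 0.2616]
tool_rot: [3.141, -0.003, 1.075]
force: [-0.5, -0.3, -0.4]
grip_width: 0.0851
```

Run:
```python
from h import *
s=bot.observe();print(s['clock'],s['qpos'],s['qd'],s['position'],s['tool_rot'])
f,p=grab('wrist','w1');print(p.round(3))
cv2.imwrite('pics/w1c.png',cv2.resize(f['frame'],None,fx=1.5,fy=1.5,interpolation=cv2.INTER_CUBIC))
```

```text
1.2 [ 0.56148184  0.43235543 -0.31596798  1.67654149  0.14694237  1.0549447
 -0.29560946] [ 0.07673123 -0.01288487  0.06821437  0.03771538  0.0090448  -0.006786
  0.07871011] [ 0.52623986 -0.24387676  0.26159187] [ 3.14086193e+00 -3.10229449e-03  1.07495775e+00]
[[ 0.88   0.454  0.144  0.564]
 [-0.476  0.838  0.267 -0.174]
 [ 0.    -0.303  0.953  0.404]
 [ 0.     0.     0.     1.   ]]
```

View pics/w1c.png

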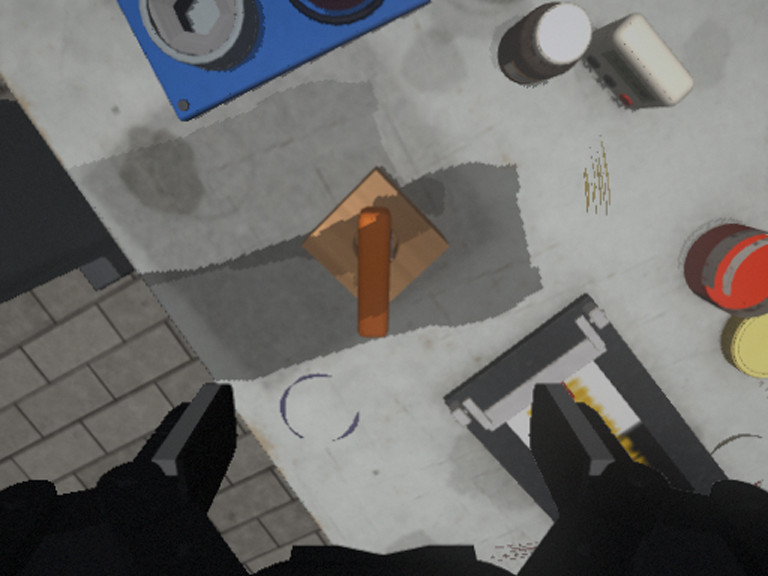

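The wrist view (1.5x) shows the orange bar from (374,208) to (373,336), almost in line with the tool x axis, and part of the red hub at (193,15). I'll measure the bar.

Run:
```python
from h import *
f,p=load('w1'); im=f['frame']
hsv=cv2.cvtColor(im,cv2.COLOR_BGR2HSV)
m=cv2.inRange(hsv,(4,200,80),(14,255,255));m[:120]=0;m[240:]=0;m[:,:200]=0;m[:,300:]=0
m=cv2.morphologyEx(m,cv2.MORPH_OPEN,np.ones((3,3)))
n,l,st,c=cv2.connectedComponentsWithStats(m);i=1+np.argmax(st[1:,4]);print(st[i])
pts=np.argwhere(l==i)[:,::-1].astype(np.float32)
r=cv2.minAreaRect(pts);b=cv2.boxPoints(r);print(r,b)
o=cv2.drawContours(im.copy(),[np.int32(b)],0,(0,255,0),1)[100:260,160:340]
cv2.imwrite('pics/w1d.png',cv2.resize(o,None,fx=4,fy=3.7,interpolation=cv2.INTER_NEAREST))
P=np.array([onz(f,x,.129,p) for x in b]);print(P.round(4),P.mean(0))
```

```text
Traceback (most recent call last):
ValueError: attempt to get argmax of an empty sequence
```

Run:
```python
from h import *
f,p=load('w1'); im=f['frame']
hsv=cv2.cvtColor(im,cv2.COLOR_BGR2HSV)
print(hsv[180,249],hsv[150,249],hsv[215,249],hsv[165,275])
m=cv2.inRange(hsv,(5,215,60),(18,255,255));m[:120]=0;m[240:]=0;m[:,:200]=0;m[:,300:]=0
m=cv2.morphologyEx(m,cv2.MORPH_OPEN,np.ones((3,3)))
n,l,st,c=cv2.connectedComponentsWithStats(m);i=1+np.argmax(st[1:,4]);print(st[i])
pts=np.argwhere(l==i)[:,::-1].astype(np.float32)
r=cv2.minAreaRect(pts);b=cv2.boxPoints(r);print(r,b)
o=cv2.drawContours(im.copy(),[np.int32(b)],0,(0,255,0),1)[100:260,160:340]
cv2.imwrite('pics/w1d.png',cv2.resize(o,None,fx=4,fy=3.7,interpolation=cv2.INTER_NEAREST))
P=np.array([onz(f,x,.129,p) for x in b]);print(P.round(4),P.mean(0))
```

```text
[ 11 188 110] [ 11 173 112] [ 11 179 140] [ 15 112 118]Traceback (most recent call last):
  File "<stdin>", line 7, in <module>
    return _wrapfunc(a, 'argmax', axis=axis, out=out, **kwds)
    return bound(*args, **kwds)
ValueError: attempt to get argmax of an empty sequence
```

Run:
```python
from h import *
f,p=load('w1'); im=f['frame']
hsv=cv2.cvtColor(im,cv2.COLOR_BGR2HSV)
m=cv2.inRange(hsv,(7,150,60),(14,255,255));m[:120]=0;m[240:]=0;m[:,:200]=0;m[:,300:]=0
m=cv2.morphologyEx(m,cv2.MORPH_OPEN,np.ones((3,3)))
n,l,st,c=cv2.connectedComponentsWithStats(m);i=1+np.argmax(st[1:,4]);print(st[i])
pts=np.argwhere(l==i)[:,::-1].astype(np.float32)
r=cv2.minAreaRect(pts);b=cv2.boxPoints(r);print(r,b)
o=cv2.drawContours(im.copy(),[np.int32(b)],0,(0,255,0),1)[100:260,160:340]
cv2.imwrite('pics/w1d.png',cv2.resize(o,None,fx=4,fy=3.7,interpolation=cv2.INTER_NEAREST))
P=np.array([onz(f,x,.129,p) for x in b]);print(P.round(4),P.mean(0))
```

```text
[ 239  138   21   86 1710]
((249.0, 180.5), (85.0, 20.0), 90.0) [[239. 138.]
 [259. 138.]
 [259. 223.]
 [239. 223.]]
[[ 0.5328 -0.2047  0.129 ]
 [ 0.5469 -0.2124  0.129 ]
 [ 0.5121 -0.2773  0.129 ]
 [ 0.4969 -0.269   0.129 ]] [ 0.52218945 -0.24085845  0.129     ]
```

View pics/w1d.png

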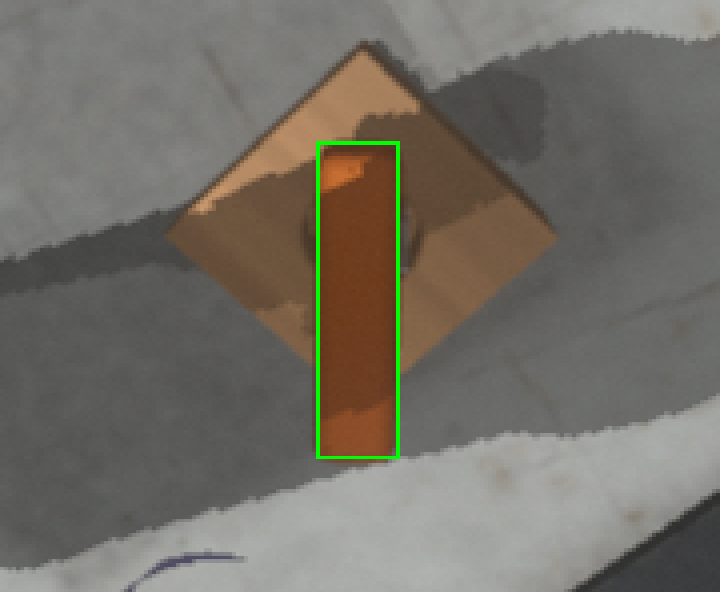

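Run:
```python
from h import *
s=bot.observe();print(s['clock'],s['qd'].round(3),s['position'],s['tool_rot'])
f,p=grab('wrist','w2'); im=f['frame']
o=im[120:240,190:310]
cv2.imwrite('pics/w2.png',cv2.resize(o,None,fx=5,fy=5,interpolation=cv2.INTER_CUBIC))
```

```text
1.25 [ 0.058 -0.01   0.048  0.023  0.009 -0.     0.028] [ 0.52409907 -0.24699565  0.26121982] [-3.14157404e+00 -1.17293959e-03  1.07198591e+00]
```

View pics/w2.png

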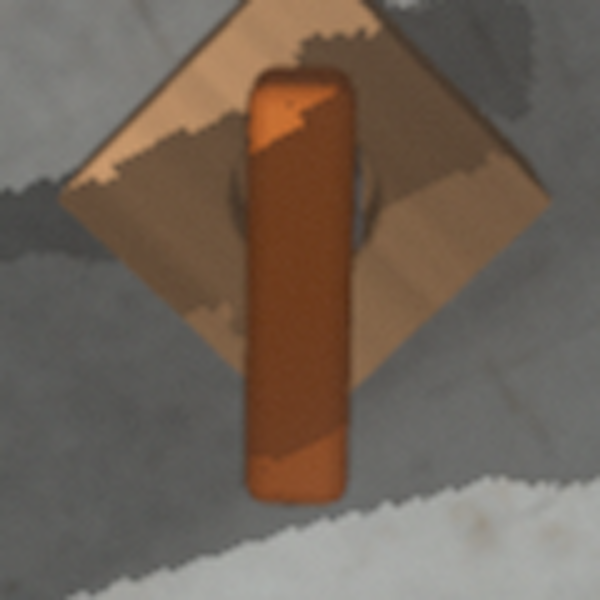

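Run:
```python
from h import *
f,p=load('w2')
P=np.array([onz(f,(189.6+x/5,119.6+y/5),.129,p) for x,y in [(248,83),(354,83),(348,503),(246,503)]])
print(P.round(4),P.mean(0).round(4),np.linalg.norm(P[0]-P[3]),np.linalg.norm(P[0]-P[1]),np.linalg.norm(P[3]-P[2]))
d=P[0]+P[1]-P[2]-P[3];yaw=np.arctan2(d[1],d[0]);print(yaw)
s=bot.observe();x=s['position'];y0=s['tool_rot'][2];print(s['clock'],x,s['tool_rot'],s['qd'].round(3))
```

```text
[[ 0.5315 -0.2068  0.129 ]
 [ 0.5464 -0.2149  0.129 ]
 [ 0.5111 -0.2782  0.129 ]
 [ 0.4956 -0.2698  0.129 ]] [ 0.5212 -0.2424  0.129 ] 0.07244589973142093 0.01696954644903555 0.017637284741039944
1.0577439198112335
1.3 [ 0.52270372 -0.24908241  0.26106859] [-3.14117964e+00 -3.53275063e-05  1.06902655e+00] [ 0.04  -0.007  0.025  0.011  0.004  0.001  0.008]
```

Run:
```python
from h import *
grab('wrist');grab('wrist')
s=bot.observe();print(s['clock'],s['position'],s['tool_rot'],s['qd'].round(3))
f,p=grab('wrist','w3'); im=f['frame']
o=im[120:240,190:310]
cv2.imwrite('pics/w3.png',cv2.resize(o,None,fx=5,fy=5,interpolation=cv2.INTER_CUBIC))
o=im[0:120,40:180]
cv2.imwrite('pics/w3h.png',cv2.resize(o,None,fx=5,fy=5,interpolation=cv2.INTER_CUBIC))
```

```text
1.4 [ 0.52158543 -0.25090497  0.26109187] [-3.14116876e+00  5.86738641e-04  1.06576621e+00] [ 0.013 -0.003  0.002  0.001 -0.002  0.     0.   ]
```

View pics/w3.png

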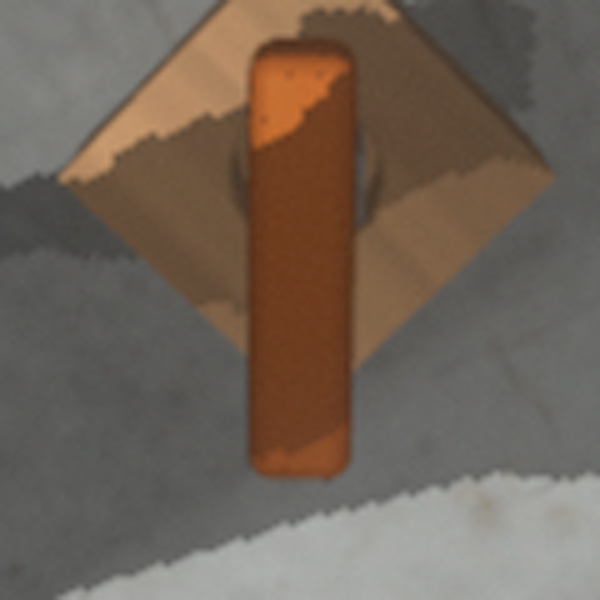

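View pics/w3h.png

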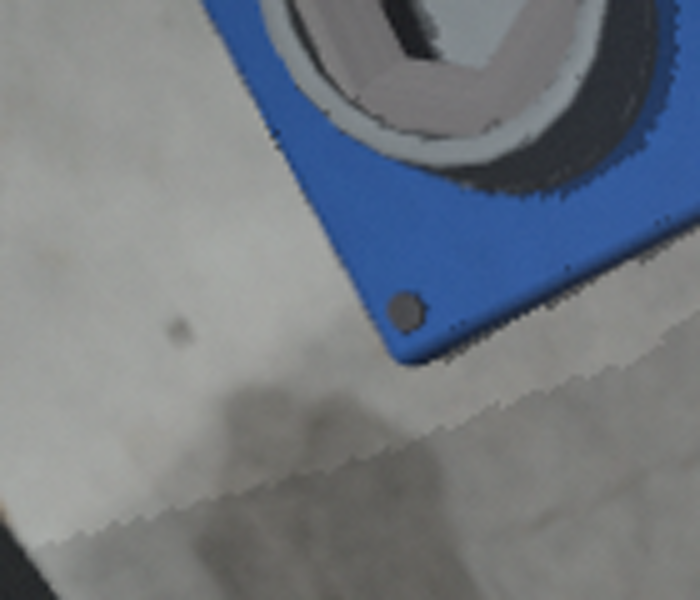

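Run:
```python
from h import *
f,p=load('w3')
P=np.array([onz(f,(189.6+x/5,119.6+y/5),.129,p) for x,y in [(251,54),(355,54),(352,478),(249,478)]])
print(P.round(4),P.mean(0).round(4),np.linalg.norm(P[0]-P[3]),np.linalg.norm(P[0]-P[1]),np.linalg.norm(P[3]-P[2]))
d=P[0]+P[1]-P[2]-P[3];yaw=np.arctan2(d[1],d[0]);print(yaw)
s=bot.observe();T=R.from_euler('xyz',s['tool_rot']);print(s['position'],s['tool_rot'])
print('delta tool',T.inv().apply(np.r_[P.mean(0)[:2],.105]-s['position']),np.degrees(yaw-s['tool_rot'][2]))
fl=[onz(f,(189.6+x/5,119.6+y/5),.045,p).round(4) for x,y in [(58,180),(553,175)]];print(fl)
```

```text
[[ 0.5318 -0.2072  0.129 ]
 [ 0.5463 -0.2152  0.129 ]
 [ 0.5111 -0.2785  0.129 ]
 [ 0.4956 -0.2699  0.129 ]] [ 0.5212 -0.2427  0.129 ] 0.0724184905079857 0.016553886266323602 0.01771977958363034
1.0554710427185388
[ 0.52145439 -0.25115533  0.26114563] [-3.14121581e+00  5.51441624e-04  1.06520345e+00]
delta tool [ 0.00737939 -0.00428784  0.15614321] -0.5576257714409569
[array([ 0.4741, -0.2182,  0.045 ]), array([ 0.5666, -0.2682,  0.045 ])]
```

Request:
apply_moves:
  commands:
    - {"travel": [0.0075, -0.0043, 0.04], "twist": [0, 0, 0.5], "claw": 0.085}
    - {"travel": [0.0075, -0.0043, 0.08], "twist": [0, 0, 0.5], "claw": 0.085}
    - {"travel": [0.0075, -0.0043, 0.12], "twist": [0, 0, 0.5], "claw": 0.085}
    - {"travel": [0.0075, -0.0043, 0.145], "twist": [0, 0, 0.5], "claw": 0.06}
    - {"travel": [0.0075, -0.0043, 0.161], "twist": [0, 0, 0.5], "claw": 0.06}
    - {"travel": [0.0075, -0.0043, 0.161], "twist": [0, 0, 0.5], "claw": 0.05}
    - {"travel": [0.0075, -0.0043, 0.161], "twist": [0, 0, 0.5], "claw": 0.05}
    - {"travel": [0.0075, -0.0043, 0.161], "twist": [0, 0, 0.5], "claw": 0.05}

```text
clock: 2.25
position: [0.5224, -0.2421, 0.1015]
tool_rot: [3.14, -0.0, 1.057]
force: [-0.1, 0.8, 0.1]
grip_width: 0.0501
```

Run:
```python
from h import *
s=bot.observe();print(s['clock'],s['position'],s['tool_rot'],s['force'])
f,p=grab('wrist','w4'); im=f['frame']
a=grab('side','s4')[0]['frame'][150:320,180:380]
cv2.imwrite('pics/w4.png',np.hstack([cv2.resize(im,(512,384)),]))
cv2.imwrite('pics/s4b.png',cv2.resize(a,None,fx=4,fy=3.5,interpolation=cv2.INTER_CUBIC))
```

```text
2.25 [ 0.52244998 -0.24207161  0.10146695] [ 3.14000525e+00 -4.21078006e-05  1.05739947e+00] [-0.07118432  0.80365039  0.13810743]
```

View pics/w4.png

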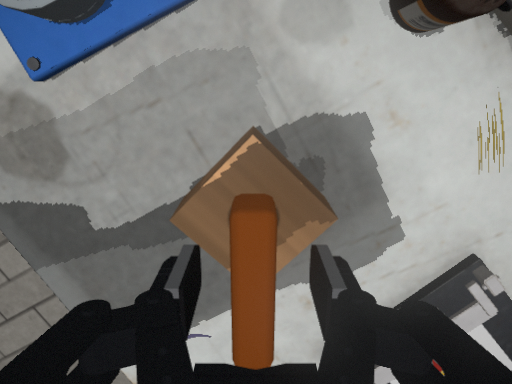

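View pics/s4b.png

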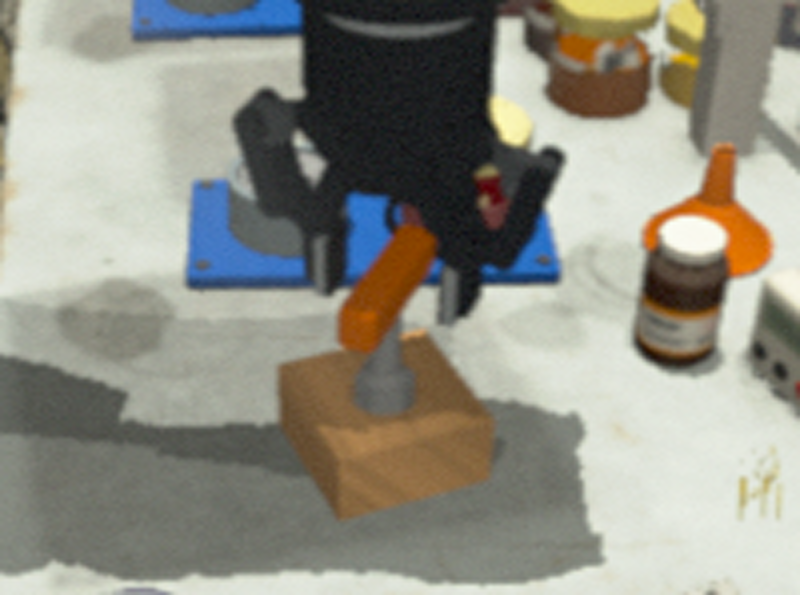

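The bar sits centred between the fingers at column 253 (finger midline 255), and the side view agrees. Now I'll grip it.

Request:
apply_moves:
  commands:
    - {"travel": [0, 0, 0], "twist": [0, 0, 0], "claw": 0.0}
    - {"travel": [0, 0, 0], "twist": [0, 0, 0], "claw": 0.0}
    - {"travel": [0, 0, 0], "twist": [0, 0, 0], "claw": 0.0}
    - {"travel": [0, 0, 0], "twist": [0, 0, 0], "claw": 0.0}
    - {"travel": [0, 0, 0], "twist": [0, 0, 0], "claw": 0.0}
    - {"travel": [0, 0, 0], "twist": [0, 0, 0], "claw": 0.0}
  force: 110

```text
clock: 2.95
position: [0.5223, -0.2415, 0.1009]
tool_rot: [3.141, 0.0, 1.058]
force: [-1.2, 0.6, 8.8]
grip_width: 0.0164
```

Run:
```python
from h import *
s=bot.observe();print(s['clock'],s['position'],s['tool_rot'],s['force'],s['grip_width'])
```

```text
2.95 [ 0.52230962 -0.24146315  0.10091658] [3.14098643e+00 2.69459054e-05 1.05816120e+00] [-1.23501799  0.55202569  8.8435671 ] 0.016373229053039055
```

Request:
apply_moves:
  commands:
    - {"travel": [0, 0, -0.02], "twist": [0, 0, 0], "claw": 0.0}
    - {"travel": [0, 0, -0.05], "twist": [0, 0, 0], "claw": 0.0}
    - {"travel": [0, 0, -0.09], "twist": [0, 0, 0], "claw": 0.0}
    - {"travel": [0.01, -0.02, -0.13], "twist": [0, 0, -8], "claw": 0.0}
    - {"travel": [0.0383, -0.0583, -0.15], "twist": [0, 0, -16], "claw": 0.0}
    - {"travel": [0.0383, -0.0583, -0.15], "twist": [0, 0, -24.5], "claw": 0.0}
    - {"travel": [0.0383, -0.0583, -0.15], "twist": [0, 0, -24.5], "claw": 0.0}
    - {"travel": [0.0383, -0.0583, -0.15], "twist": [0, 0, -24.5], "claw": 0.0}
    - {"travel": [0.0383, -0.0583, -0.15], "twist": [0, 0, -24.5], "claw": 0.0}
    - {"travel": [0.0383, -0.0583, -0.15], "twist": [0, 0, -24.5], "claw": 0.0}

```text
clock: 3.95
position: [0.49, -0.1799, 0.2497]
tool_rot: [-3.141, -0.0, 1.483]
force: [0.8, -0.3, -1.9]
grip_width: 0.0163
```

Run:
```python
from h import *
s=bot.observe();print(s['clock'],s['position'],s['tool_rot'],s['force'],s['qd'].round(3),s['qpos'].round(2))
f,p=grab('wrist','w5'); im=f['frame']
cv2.imwrite('pics/w5b.png',cv2.resize(im,None,fx=1.5,fy=1.5,interpolation=cv2.INTER_CUBIC))
a=grab('side','s5')[0]['frame'][70:270,180:380]
cv2.imwrite('pics/s5b.png',cv2.resize(a,None,fx=3,fy=3,interpolation=cv2.INTER_CUBIC))
```

```text
3.95 [ 0.49000631 -0.17985654  0.24966696] [-3.14057852e+00 -3.75290178e-04  1.48283388e+00] [ 0.78983001 -0.29508087 -1.88111993] [-0.001 -0.003 -0.006  0.001 -0.001  0.002  0.012] [ 0.58  0.36 -0.44  1.83  0.18  0.99 -0.02]
```

View pics/w5b.png

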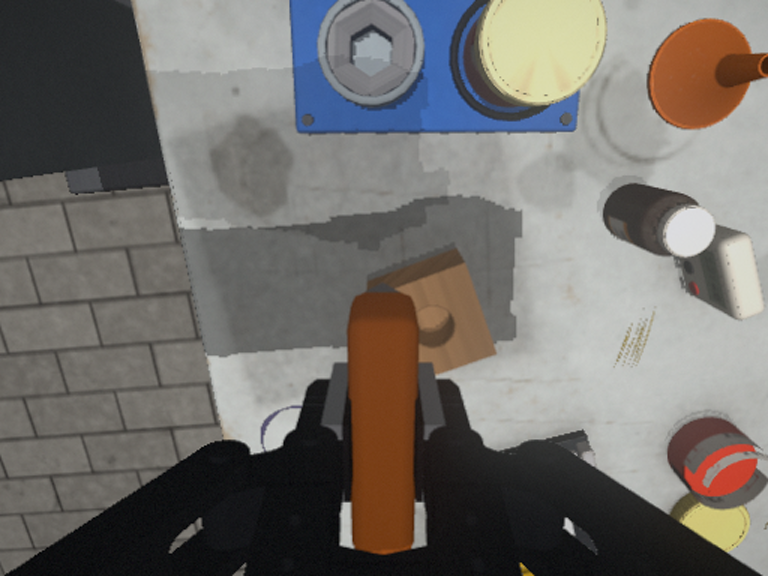

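View pics/s5b.png

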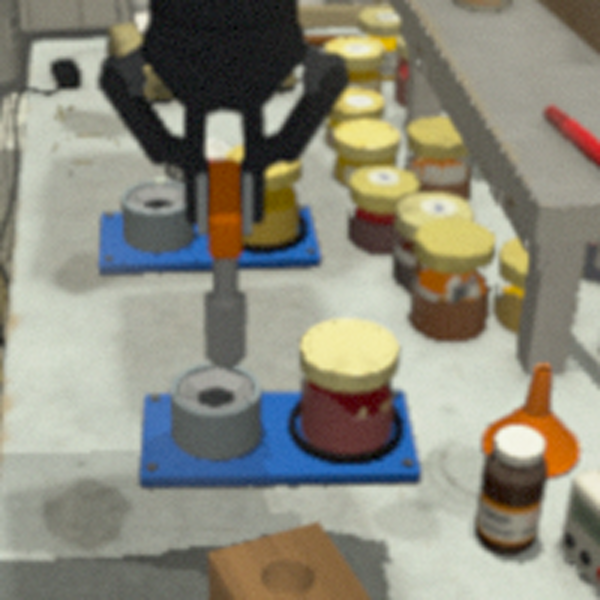

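The key is out of the stand and hangs straight. The hub socket is in the wrist view at about (372,48) in the 1.5x picture, so I'll zoom in there.

Run:
```python
from h import *
f,p=load('w5'); im=f['frame'][0:95,195:295]
cv2.imwrite('pics/w5h.png',cv2.resize(im,None,fx=6,fy=6,interpolation=cv2.INTER_CUBIC))
```

```text
(no output)
```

View pics/w5h.png

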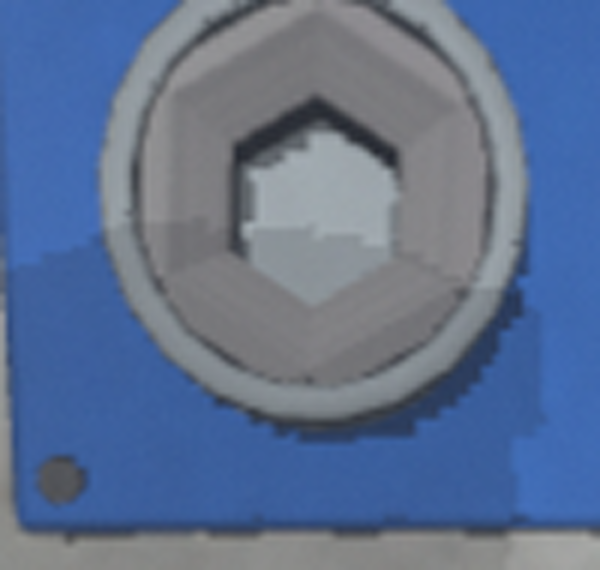

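Run:
```python
from h import *
f,p=load('w5')
g=lambda x,y,z: onz(f,(195+x/6-.42,y/6-.42),z,p)
H=np.array([g(x,y,.042) for x,y in [(317,97),(398,155),(393,255),(315,305),(241,255),(235,150)]])
print(H.round(4));print('hex centre',H.mean(0), [np.linalg.norm(H[i]-H[i+3]).round(4) for i in range(3)])
for i in range(3):
    d=H[i]-H[i+3]; print(np.degrees(np.arctan2(d[1],d[0])))
# outer rim extreme points z=.052
E_=np.array([g(x,y,.052) for x,y in [(101,190),(526,190),(180,360),(430,380),(310,422),(495,300)]])
A=np.c_[2*E_[:,:2],np.ones(len(E_))];sol=np.linalg.lstsq(A,(E_[:,:2]**2).sum(1),rcond=None)[0]
print('rim',sol[:2],np.sqrt(sol[2]+sol[0]**2+sol[1]**2))
print('plate corner',g(20,527,.012),'px scale')
# lid centre
# compare key: bar in wrist
print(bot.observe()['position'])
for nm in ['s5']:
    fs,ps=load(nm)
    print('side hub rim ctr', onz(fs,(180+216/3,70+396/3),.052,ps))
```

```text
[[ 0.4953 -0.0408  0.042 ]
 [ 0.507  -0.0501  0.042 ]
 [ 0.505  -0.0644  0.042 ]
 [ 0.4921 -0.0706  0.042 ]
 [ 0.4812 -0.0623  0.042 ]
 [ 0.4819 -0.0471  0.042 ]]
hex centre [ 0.49376082 -0.05588228  0.042     ] [np.float64(0.0299), np.float64(0.0285), np.float64(0.0289)]
83.9860329062268
25.253229148463184
-36.65218839593234
rim [ 0.49350282 -0.05589859] 0.03202390915749446
plate corner [ 0.43611626 -0.09981078  0.012     ] px scale
[ 0.49006117 -0.17965106  0.24985632]
side hub rim ctr [ 0.49383316 -0.06908652  0.052     ]
```

Run:
```python
from h import *
for n in ['w5','s5','scene0']:
    f,p=load(n); print(n,[f[k] for k in('fx','fy','cx','cy')],f['dist']); print(p.round(4))
f,p=load('w5');print(np.array(f['tool_from_camera']).round(4))
fs,ps=load('s5')
for P in [(.49,-.18,.164),(.49,-.18,.25),(.4938,-.0559,.052),(.4938,-.069,.052)]:
    print(P,'side',proj(fs,P,ps)[0].round(1),'crop3',((proj(fs,P,ps)[0]-[180,70])*3).round())
fc,pc=grab('scene','scene5')
cv2.imwrite('pics/scene5b.png',cv2.resize(fc['frame'][100:260,120:360],None,fx=3.3,fy=3.3,interpolation=cv2.INTER_CUBIC))
for P in [(.49,-.18,.164),(.4938,-.0559,.052),(.4938,-.069,.052)]:
    print(P,'scene crop',((proj(fc,P,pc)[0]-[120,100])*3.3).round())
for P in [(.49,-.18,.2496),(.49,-.143,.278),(.49,-.217,.278),(.49,-.217,.252)]: print(P,'wrist*1.5',1.5*proj(f,P,p)[0])
```

```text
w5 [342.59597228336713, 342.59597228336713, 254.9708890028806, 192.9576459534884] [-0.0201463  0.         0.         0.         0.       ]
[[ 0.9961  0.0833  0.0283  0.4975]
 [-0.088   0.9486  0.3041 -0.1011]
 [-0.0015 -0.3054  0.9522  0.3923]
 [ 0.      0.      0.      1.    ]]
s5 [432.1931133158987, 432.1931133158987, 259.3542377001222, 187.67878375094793] [-0.1626636  0.         0.         0.         0.       ]
[[ 0.9946  0.0609 -0.0844  0.4338]
 [-0.1041  0.5641 -0.8191 -0.805 ]
 [-0.0023  0.8235  0.5674  0.5974]
 [ 0.      0.      0.      1.    ]]
scene0 [449.5008843351157, 449.5008843351157, 254.00582814074227, 186.13742820852738] [-0.00350957  0.          0.          0.          0.        ]
[[ 0.8204  0.2492 -0.5147  0.0064]
 [-0.5715  0.3239 -0.754  -0.8122]
 [-0.0211  0.9127  0.4081  0.4586]
 [ 0.      0.      0.      1.    ]]
[[-1.000e-04  9.521e-01  3.058e-01  7.920e-02]
 [ 1.000e+00 -0.000e+00  5.000e-04  4.000e-04]
 [ 5.000e-04  3.058e-01 -9.521e-01 -1.426e-01]
 [ 0.000e+00  0.000e+00  0.000e+00  1.000e+00]]
(0.49, -0.18, 0.164) side [254.7 188.2] crop3 [224. 355.]
(0.49, -0.18, 0.25) side [254.3 145.5] crop3 [223. 226.]
(0.4938, -0.0559, 0.052) side [251.4 198.4] crop3 [214. 385.]
(0.4938, -0.069, 0.052) side [252. 202.] crop3 [216. 396.]
(0.49, -0.18, 0.164) scene crop [515. 185.]
(0.4938, -0.0559, 0.052) scene crop [407. 291.]
(0.4938, -0.069, 0.052) scene crop [418. 298.]
(0.49, -0.18, 0.2496) wrist*1.5 [381.48735307 391.80006147]
(0.49, -0.143, 0.278) wrist*1.5 [367.26783901 312.58435849]
(0.49, -0.217, 0.278) wrist*1.5 [392.76674755 557.5202753 ]
(0.49, -0.217, 0.252) wrist*1.5 [391.39377366 494.71656705]
```

View pics/scene5b.png

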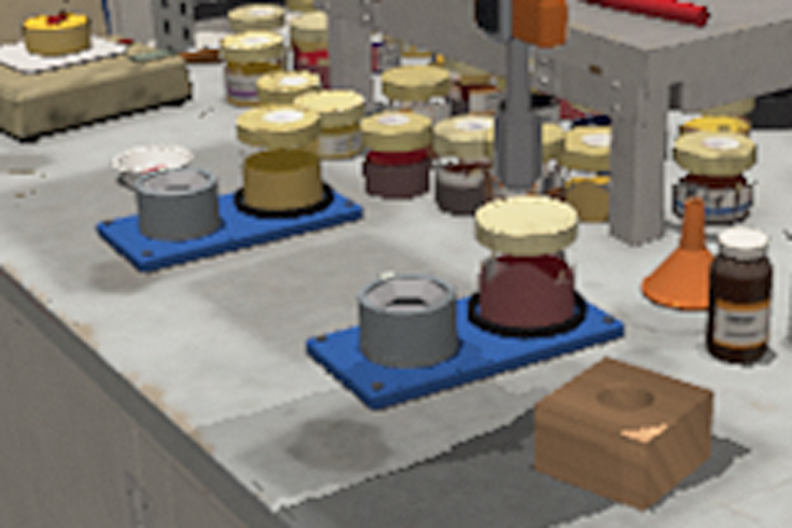

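The scene view has the rim centre at (408,292), which matches the wrist measurement. My side reading was the hole floor, not the rim. I'll check the side rim more closely.

Run:
```python
from h import *
f,p=load('s5')
cv2.imwrite('pics/s5h.png',cv2.resize(f['frame'][180:230,225:285],None,fx=10,fy=10,interpolation=cv2.INTER_CUBIC))
c=np.array([.4938,-.0559]);t=np.linspace(0,2*np.pi,73)
for y in (-.056,-.060):
  q=(proj(f,np.c_[.4938+.033*np.cos(t),y+.033*np.sin(t),.052+0*t],p)-[225,180])*10+5
  print(y,'L',q[:,0].min(),'R',q[:,0].max(),'T',q[:,1].min(),'B',q[:,1].max())
```

```text
-0.056 L 115.70434077284631 R 422.9559194102194 T 101.26178332103734 B 281.9682372452587
-0.06 L 116.82792436375962 R 425.1616379360195 T 111.57234420149592 B 293.55069563711623
```

View pics/s5h.png

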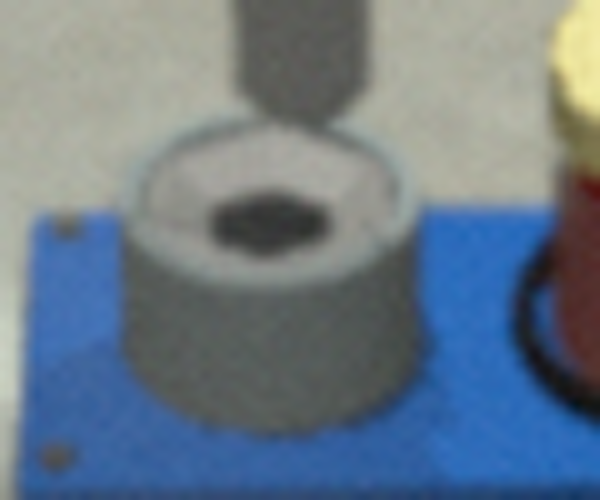

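Corrected for the side camera's bias on the known key tip, the two views agree: hub at about (0.4937, -0.056), pointer at about 84°. Next I'll hover with the tip just above the funnel.

Request:
apply_moves:
  commands:
    - {"travel": [0.04, -0.0024, 0.0], "twist": [0, 0, 1], "claw": 0.0}
    - {"travel": [0.08, -0.0048, 0.02], "twist": [0, 0, 1], "claw": 0.0}
    - {"travel": [0.11, -0.0065, 0.04], "twist": [0, 0, 1], "claw": 0.0}
    - {"travel": [0.1238, -0.0072, 0.06], "twist": [0, 0, 1], "claw": 0.0}
    - {"travel": [0.1238, -0.0072, 0.08], "twist": [0, 0, 1], "claw": 0.0}
    - {"travel": [0.1238, -0.0072, 0.1], "twist": [0, 0, 1], "claw": 0.0}
    - {"travel": [0.1238, -0.0072, 0.104], "twist": [0, 0, 1], "claw": 0.0}
    - {"travel": [0.1238, -0.0072, 0.104], "twist": [0, 0, 1], "claw": 0.0}
    - {"travel": [0.1238, -0.0072, 0.104], "twist": [0, 0, 1], "claw": 0.0}
    - {"travel": [0.1238, -0.0072, 0.104], "twist": [0, 0, 1], "claw": 0.0}

```text
clock: 5.1
position: [0.4939, -0.0556, 0.1472]
tool_rot: [3.14, 0.0, 1.468]
force: [0.1, 0.2, -2.4]
grip_width: 0.0162
```

Run:
```python
from h import *
s=bot.observe();print(s['clock'],s['position'],s['tool_rot'],s['force'],s['qd'].round(3),s['qpos'].round(2))
f,p=grab('scene','sc6'); a=f['frame'][130:230,190:310]
fs,ps=grab('side','s6'); b=fs['frame'][150:250,200:320]
cv2.imwrite('pics/a6.png',np.vstack([cv2.resize(x,None,fx=3,fy=3,interpolation=cv2.INTER_CUBIC) for x in (a,b)]))
c=s['position'].copy(); c[2]-=.086
print(((proj(f,c,p)[0]-[190,130])*3).round(),((proj(fs,c,ps)[0]-[200,150])*3+[0,300]).round())
fw,pw=grab('wrist','w6');cv2.imwrite('pics/w6.png',fw['frame'])
```

```text
5.1 [ 0.49389997 -0.05562234  0.14717918] [3.14023864e+00 4.18640610e-05 1.46791519e+00] [ 0.1004006   0.20600339 -2.41429322] [-0.001  0.     0.001  0.003  0.001 -0.005 -0.002] [ 0.33  0.47 -0.44  2.    0.29  0.74 -0.39]
[159. 163.] [154. 434.]
```

View pics/a6.png

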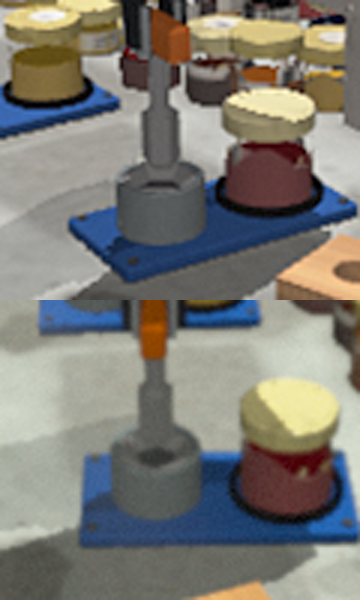

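View pics/w6.png

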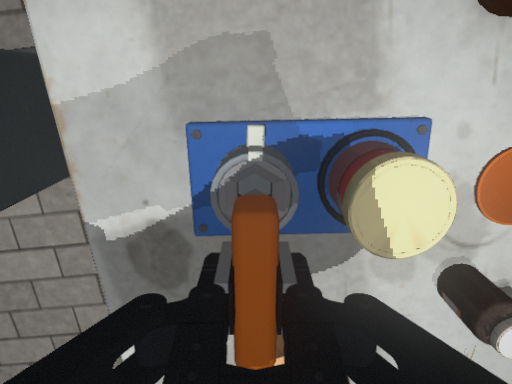

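The key lines up with the hub in all the views: columns 155/155 in side and 160/161.5 in scene. The wrist view shows the pointer at (256,140). I'll go down in stages.

Request:
apply_moves:
  commands:
    - {"travel": [0, 0, 0.006], "twist": [0, 0, 0], "claw": 0.0}
    - {"travel": [0, 0, 0.012], "twist": [0, 0, 0], "claw": 0.0}
    - {"travel": [0, 0, 0.018], "twist": [0, 0, 0], "claw": 0.0}
    - {"travel": [0, 0, 0.022], "twist": [0, 0, 0], "claw": 0.0}
    - {"travel": [0, 0, 0.022], "twist": [0, 0, 0], "claw": 0.0}
    - {"travel": [0, 0, 0.022], "twist": [0, 0, 0], "claw": 0.0}

```text
clock: 5.85
position: [0.4934, -0.0554, 0.1242]
tool_rot: [-3.141, -0.0, 1.468]
force: [0.7, 0.2, -1.4]
grip_width: 0.0165
```

Run:
```python
from h import *
s=bot.observe();print(s['clock'],s['position'],s['tool_rot'],s['force'],s['moment'])
```

```text
5.85 [ 0.49338601 -0.05542509  0.12420934] [-3.14130687e+00 -5.08710067e-05  1.46838130e+00] [ 0.6518415   0.18853174 -1.40317746] [-0.0262263  -0.03898912 -0.01414612]
```

Request:
apply_moves:
  commands:
    - {"travel": [0, 0, 0.005], "twist": [0, 0, 0], "claw": 0.0}
    - {"travel": [0, 0, 0.009], "twist": [0, 0, 0], "claw": 0.0}
    - {"travel": [0, 0, 0.012], "twist": [0, 0, 0], "claw": 0.0}
    - {"travel": [0, 0, 0.012], "twist": [0, 0, 0], "claw": 0.0}
    - {"travel": [0, 0, 0.012], "twist": [0, 0, 0], "claw": 0.0}

```text
clock: 6.35
position: [0.4935, -0.0552, 0.1121]
tool_rot: [-3.142, -0.0, 1.469]
force: [1.5, 4.9, -5.7]
grip_width: 0.0162
```

Run:
```python
from h import *
s=bot.observe();print(s['clock'],s['position'],s['tool_rot'],s['force'],s['moment'])
```

```text
6.35 [ 0.49347214 -0.0551505   0.11214475] [-3.14153527e+00 -4.93235875e-04  1.46857896e+00] [ 1.46103753  4.916259   -5.68547673] [ 1.55430979 -0.45157285 -0.05186421]
```

Request:
apply_moves:
  commands:
    - {"travel": [0.0005, 0, 0.002], "twist": [0, 0, 0], "claw": 0.0}
    - {"travel": [0.0008, 0, 0.004], "twist": [0, 0, 0], "claw": 0.0}
    - {"travel": [0.0008, 0, 0.0065], "twist": [0, 0, 0], "claw": 0.0}
    - {"travel": [0.0008, 0, 0.0065], "twist": [0, 0, 0], "claw": 0.0}
    - {"travel": [0.0008, 0, 0.0065], "twist": [0, 0, 0], "claw": 0.0}

```text
clock: 6.85
position: [0.4937, -0.0547, 0.1059]
tool_rot: [3.141, 0.0, 1.468]
force: [-0.1, 3.7, 4.5]
grip_width: 0.0161
```

Run:
```python
from h import *
s=bot.observe();print(s['clock'],s['position'],s['tool_rot'],s['force'],s['moment'])
```

```text
6.85 [ 0.49365586 -0.05474818  0.10590455] [3.14123188e+00 9.56471438e-05 1.46825901e+00] [-0.05556932  3.74321836  4.54212726] [1.08958395 0.15062912 0.02051851]
```

Request:
apply_moves:
  commands:
    - {"travel": [0.0005, 0, 0.001], "twist": [0, 0, 0], "claw": 0.0}
    - {"travel": [0.0005, 0, 0.001], "twist": [0, 0, 0], "claw": 0.0}
    - {"travel": [0.0005, 0, 0.001], "twist": [0, 0, 0], "claw": 0.0}

```text
clock: 7.15
position: [0.494, -0.0545, 0.1058]
tool_rot: [3.14, 0.001, 1.468]
force: [-5.7, 2.5, 25.2]
grip_width: 0.0162
```

Run:
```python
from h import *
s=bot.observe();print(s['clock'],s['position'],s['tool_rot'],s['force'],s['moment'])
f,p=grab('scene','sc7'); a=f['frame'][130:230,190:310]
fs,ps=grab('side','s7'); b=fs['frame'][150:250,200:320]
cv2.imwrite('pics/a7.png',np.hstack([cv2.resize(x,None,fx=3.3,fy=3.3,interpolation=cv2.INTER_CUBIC) for x in (a,b)]))
fw,pw=grab('wrist','w7');cv2.imwrite('pics/w7.png',fw['frame'])
```

```text
7.15 [ 0.49400429 -0.05447566  0.10576011] [3.14036846e+00 7.15372751e-04 1.46808570e+00] [-5.68394029  2.47518963 25.22306665] [ 0.65663108  1.44958943 -0.05988268]
```

View pics/a7.png

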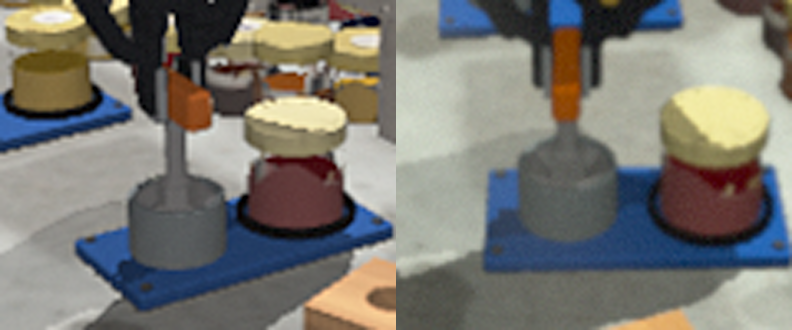

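View pics/w7.png

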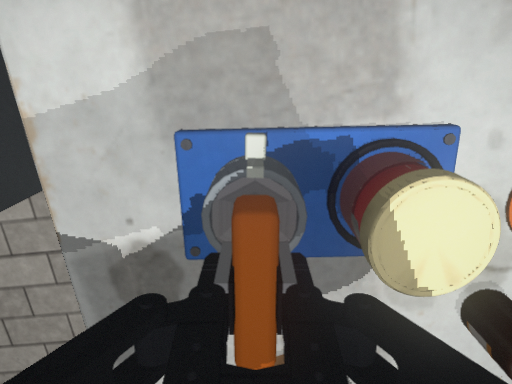

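Fully seated: the floor contact gives 25 N at TCP z 0.1058, where 0.1059 was expected. I'll take the pressure off and start turning clockwise.

Request:
apply_moves:
  commands:
    - {"travel": [0, 0, -0.0008], "twist": [0, 0, 4], "claw": 0.0}
    - {"travel": [0, 0, -0.0008], "twist": [0, 0, 8], "claw": 0.0}
    - {"travel": [0, 0, -0.0008], "twist": [0, 0, 12], "claw": 0.0}
    - {"travel": [0, 0, -0.0008], "twist": [0, 0, 16], "claw": 0.0}
    - {"travel": [0, 0, -0.0008], "twist": [0, 0, 20], "claw": 0.0}
    - {"travel": [0, 0, -0.0008], "twist": [0, 0, 24], "claw": 0.0}
    - {"travel": [0, 0, -0.0008], "twist": [0, 0, 28], "claw": 0.0}
    - {"travel": [0, 0, -0.0008], "twist": [0, 0, 30], "claw": 0.0}
    - {"travel": [0, 0, -0.0008], "twist": [0, 0, 30], "claw": 0.0}

```text
clock: 8.2
position: [0.4947, -0.0542, 0.1059]
tool_rot: [3.14, -0.001, 0.944]
force: [5.0, 2.9, 1.5]
grip_width: 0.0162
```

Run:
```python
from h import *
s=bot.observe();print(s['clock'],s['position'],s['tool_rot'],s['force'],s['moment'],s['qpos'].round(2))
fw,pw=grab('wrist','w8');cv2.imwrite('pics/w8.png',fw['frame'])
```

```text
8.2 [ 0.49467355 -0.05419465  0.10594775] [ 3.13957834e+00 -1.25034254e-03  9.43590781e-01] [5.0008197  2.88157356 1.51269641] [ 0.81090584 -1.2214275   0.05158172] [ 0.19  0.52 -0.27  2.03  0.23  0.62 -0.85]
```

View pics/w8.png

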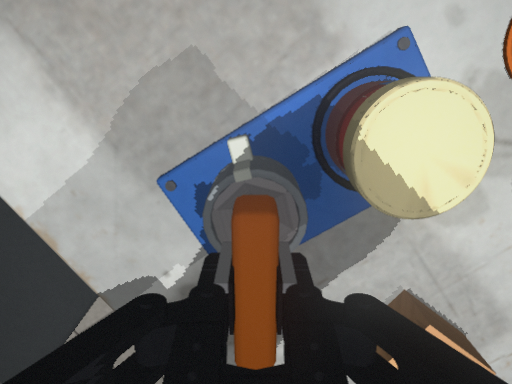

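The hub is following, with the pointer lagging by about 12° (the play). I'll keep turning.

Request:
apply_moves:
  commands:
    - {"travel": [0, 0, 0], "twist": [0, 0, 5], "claw": 0.0}
    - {"travel": [0, 0, 0], "twist": [0, 0, 10], "claw": 0.0}
    - {"travel": [0, 0, 0], "twist": [0, 0, 15], "claw": 0.0}
    - {"travel": [0, 0, 0], "twist": [0, 0, 20], "claw": 0.0}
    - {"travel": [0, 0, 0], "twist": [0, 0, 25], "claw": 0.0}
    - {"travel": [0, 0, 0], "twist": [0, 0, 30], "claw": 0.0}
    - {"travel": [0, 0, 0], "twist": [0, 0, 35], "claw": 0.0}
    - {"travel": [0, 0, 0], "twist": [0, 0, 40], "claw": 0.0}
    - {"travel": [0, 0, 0], "twist": [0, 0, 45], "claw": 0.0}
    - {"travel": [0, 0, 0], "twist": [0, 0, 50], "claw": 0.0}

```text
clock: 9.25
position: [0.4952, -0.0557, 0.106]
tool_rot: [3.14, -0.003, 0.068]
force: [7.9, -7.5, -1.9]
grip_width: 0.016
```

Run:
```python
from h import *
s=bot.observe();print(s['clock'],s['position'],s['tool_rot'],s['force'],s['moment'],s['qpos'].round(2))
```

```text
9.25 [ 0.49521816 -0.05568019  0.10603747] [ 3.13966716 -0.00345387  0.06783682] [ 7.89477985 -7.4676486  -1.87852999] [-1.94187107 -2.30683829  0.19480534] [ 0.01  0.51 -0.03  2.04  0.03  0.59 -1.54]
```

Request:
apply_moves:
  commands:
    - {"travel": [0, 0, 0], "twist": [0, 0, 4], "claw": 0.0}
    - {"travel": [0, 0, 0], "twist": [0, 0, 8], "claw": 0.0}
    - {"travel": [0, 0, 0], "twist": [0, 0, 10], "claw": 0.0}
    - {"travel": [0, 0, 0], "twist": [0, 0, 10], "claw": 0.0}
    - {"travel": [0, 0, 0], "twist": [0, 0, 10], "claw": 0.0}

```text
clock: 9.75
position: [0.4952, -0.0559, 0.1061]
tool_rot: [3.14, -0.004, -0.104]
force: [8.3, -8.4, -1.8]
grip_width: 0.0165
```

Run:
```python
from h import *
s=bot.observe();print(s['clock'],s['position'],s['tool_rot'],s['force'],s['moment'],s['qpos'].round(2))
fw,pw=grab('wrist','w9');cv2.imwrite('pics/w9.png',cv2.resize(fw['frame'],None,fx=1.5,fy=1.5,interpolation=cv2.INTER_CUBIC))
```

```text
9.75 [ 0.49517287 -0.05593675  0.1060567 ] [ 3.13993251 -0.00372219 -0.10350089] [ 8.27648024 -8.38978359 -1.80164521] [-2.23062462 -2.26828161  0.13808676] [-0.02  0.51  0.02  2.04 -0.01  0.59 -1.67]
```

View pics/w9.png

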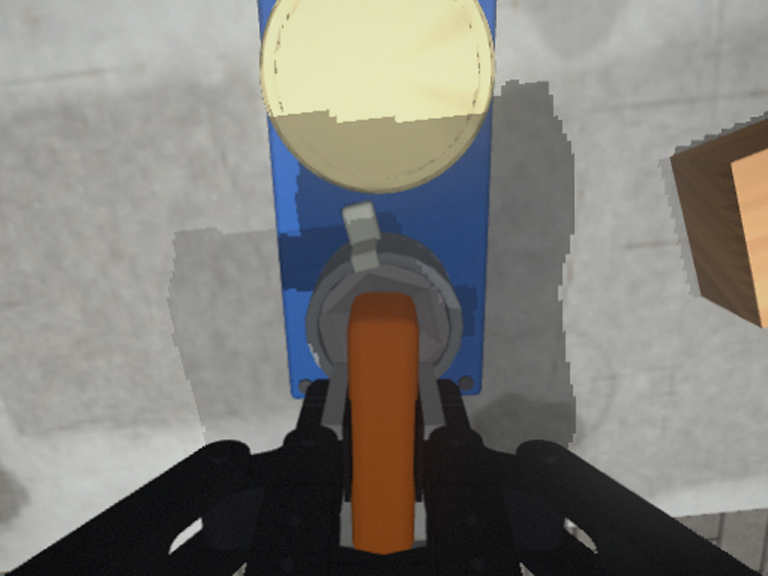

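Run:
```python
from h import *
f,p=load('w9'); im=f['frame'][120:270,180:340]
cv2.imwrite('pics/w9h.png',cv2.resize(im,None,fx=4,fy=4,interpolation=cv2.INTER_CUBIC))
```

```text
(no output)
```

View pics/w9h.png

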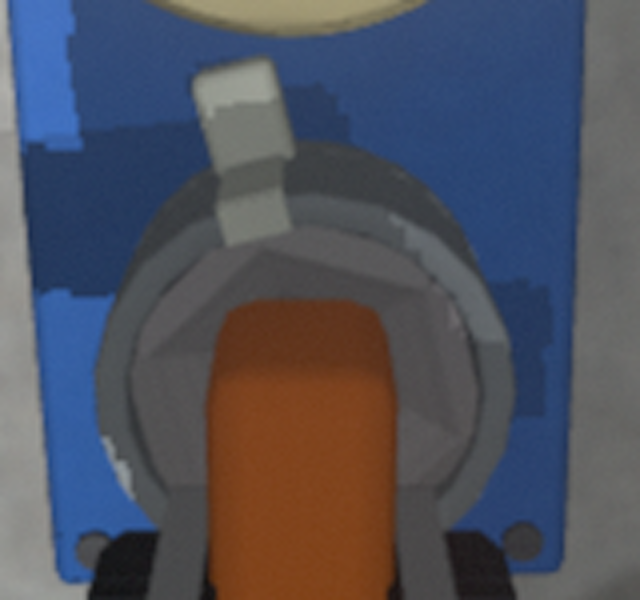

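Run:
```python
from h import *
f,p=load('w9')
g=lambda x,y,z: onz(f,(180+x/4-.375,120+y/4-.375),z,p)[:2]
E_=np.array([g(x,y,.052) for x,y in [(97,385),(514,385),(113,305),(499,310),(305,193),(200,227),(420,227)]])
A=np.c_[2*E_,np.ones(len(E_))];sol=np.linalg.lstsq(A,(E_**2).sum(1),rcond=None)[0]
c=sol[:2];print('rim',c,np.sqrt(sol[2]+c@c))
ang=lambda d:np.degrees(np.arctan2(d[1],d[0]))
print('stripe rim',ang(g(253,222,.052)-c),ang(g(249,206,.052)-c),ang(g(258,240,.052)-c))
for z in (.012,.02,.03): print(z,'tip',ang(g(232,68,z)-c),np.linalg.norm(g(232,68,z)-c),'tipdir',ang(g(232,68,z)-g(247,128,z)))
print('plate edges',ang(g(14,0,.012)-g(58,575,.012)),ang(g(584,0,.012)-g(565,570,.012)), np.linalg.norm(g(58,575,.012)-g(565,570,.012)))
print('screws mid',(g(96,548,.012)+g(522,543,.012))/2)
# lid
im=f['frame'];m=cv2.inRange(cv2.cvtColor(im,cv2.COLOR_BGR2HSV),(18,40,90),(40,255,255));m[140:]=0
m=cv2.morphologyEx(m,cv2.MORPH_OPEN,np.ones((3,3)))
n,l,st,cc=cv2.connectedComponentsWithStats(m);i=1+np.argmax(st[1:,4]);print(st[i])
ys,xs=np.where(l==i)
pts=[]
for y in range(20,125,4):
    r=xs[ys==y]
    if len(r)>20: pts+= [onz(f,(r.min()-.5,y),.088,p)[:2],onz(f,(r.max()+.5,y),.088,p)[:2]]
E_=np.array(pts);A=np.c_[2*E_,np.ones(len(E_))];sol=np.linalg.lstsq(A,(E_**2).sum(1),rcond=None)[0]
j=sol[:2];print('lid',j,np.sqrt(sol[2]+j@j),'dir',ang(j-c),np.linalg.norm(j-c))
```

```text
rim [ 0.49363633 -0.05565023] 0.032390159999312454
stripe rim 9.558156328501866 9.364954420441242 9.66641735844098
0.012 tip 9.558619060503052 0.04697295941325325 tipdir 7.311176348888989
0.02 tip 8.742219172789232 0.047992704735163615 tipdir 7.311176348889017
0.03 tip 7.769489004810765 0.049280448753652006 tipdir 7.311176348888963
plate edges -5.1048730698131815 -4.308130963486428 0.09847214832696943
screws mid [ 0.44726556 -0.05170761]
[  173     0   157   129 16984]
lid [ 0.587823   -0.06303742] 0.03418225115249463 dir -4.484607488609311 0.09447592095284149
```

The jar lies at -4.5° from the hub axis at 94.5 mm (95 expected), and the pointer is at about 9°. That leaves about 13.5° to turn.

Request:
apply_moves:
  commands:
    - {"travel": [0, 0, 0], "twist": [0, 0, 4], "claw": 0.0}
    - {"travel": [0, 0, 0], "twist": [0, 0, 8], "claw": 0.0}
    - {"travel": [0, 0, 0], "twist": [0, 0, 11], "claw": 0.0}
    - {"travel": [0, 0, 0], "twist": [0, 0, 13.5], "claw": 0.0}
    - {"travel": [0, 0, 0], "twist": [0, 0, 13.5], "claw": 0.0}
    - {"travel": [0, 0, 0], "twist": [0, 0, 13.5], "claw": 0.0}
    - {"travel": [0, 0, 0], "twist": [0, 0, 13.5], "claw": 0.0}

```text
clock: 10.5
position: [0.495, -0.0563, 0.1061]
tool_rot: [3.14, -0.004, -0.339]
force: [7.5, -10.5, -1.1]
grip_width: 0.0158
```

Run:
```python
from h import *
s=bot.observe();print(s['clock'],s['position'],s['tool_rot'],s['force'],s['moment'],s['qpos'].round(2))
f,p=grab('wrist','w10'); im=f['frame'][120:270,180:340]
cv2.imwrite('pics/w10h.png',cv2.resize(im,None,fx=4,fy=4,interpolation=cv2.INTER_CUBIC))
```

```text
10.5 [ 0.49501443 -0.05634834  0.10607621] [ 3.14040085 -0.0039344  -0.33943964] [  7.48940429 -10.54527074  -1.12679225] [-2.90849392 -1.98974288  0.11259993] [-0.07  0.51  0.09  2.04 -0.07  0.59 -1.85]
```

View pics/w10h.png

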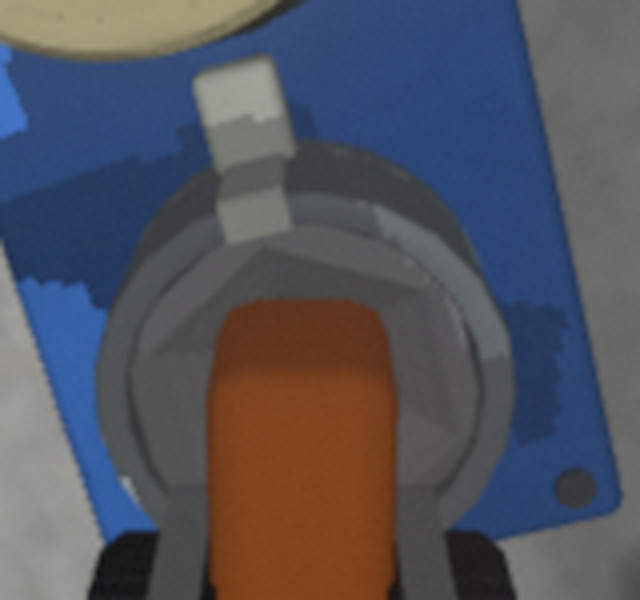

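The pointer looks the same relative to the tool after the further 13.5° turn, so it now sits at about -4.5°, on the jar. I'll let go and withdraw straight up.

Request:
apply_moves:
  commands:
    - {"travel": [0, 0, 0], "twist": [0, 0, 0], "claw": 0.03}
    - {"travel": [0, 0, 0], "twist": [0, 0, 0], "claw": 0.05}
    - {"travel": [0, 0, 0], "twist": [0, 0, 0], "claw": 0.06}
    - {"travel": [0, 0, 0], "twist": [0, 0, 0], "claw": 0.06}
    - {"travel": [0, 0, 0], "twist": [0, 0, 0], "claw": 0.06}
    - {"travel": [0, 0, -0.03], "twist": [0, 0, 0], "claw": 0.06}
    - {"travel": [0, 0, -0.07], "twist": [0, 0, 0], "claw": 0.06}
    - {"travel": [0, 0, -0.12], "twist": [0, 0, 0], "claw": 0.06}
    - {"travel": [0, 0, -0.16], "twist": [0, 0, 0], "claw": 0.06}
    - {"travel": [0, 0, -0.16], "twist": [0, 0, 0], "claw": 0.06}

```text
clock: 11.55
position: [0.4955, -0.0543, 0.2705]
tool_rot: [-3.139, -0.007, -0.338]
force: [0.4, -0.1, -0.9]
grip_width: 0.0604
```

Request:
apply_moves:
  commands:
    - {"travel": [-0.06, 0, 0], "twist": [0, 0, 0], "claw": 0.06}
    - {"travel": [-0.06, 0, 0], "twist": [0, 0, 0], "claw": 0.06}
    - {"travel": [-0.06, 0, 0], "twist": [0, 0, 0], "claw": 0.06}
    - {"travel": [-0.06, 0, 0], "twist": [0, 0, 0], "claw": 0.06}

```text
clock: 11.95
position: [0.4376, -0.0344, 0.2657]
tool_rot: [-3.141, -0.001, -0.338]
force: [0.4, -0.8, 0.8]
grip_width: 0.0599
```

Run:
```python
from h import *
s=bot.observe();print(s['clock'],s['position'],s['tool_rot'],s['force'],s['qd'].round(3))
f,p=grab('wrist','w11')
cv2.imwrite('pics/w11b.png',cv2.resize(f['frame'],None,fx=1.5,fy=1.5,interpolation=cv2.INTER_CUBIC))
f,p=grab('scene','sc11'); a=f['frame'][130:230,140:310]
fs,ps=grab('side','s11'); b=fs['frame'][125:245,190:340]
cv2.imwrite('pics/a11.png',np.hstack([cv2.resize(x,(380,300),interpolation=cv2.INTER_CUBIC) for x in (a,b)]))
```

```text
11.95 [ 0.43762733 -0.0343735   0.26565626] [-3.14138879e+00 -5.88309986e-04 -3.37979480e-01] [ 0.3654562  -0.75744964  0.78857552] [ 0.006  0.017  0.002 -0.013  0.     0.001  0.001]
```

View pics/w11b.png

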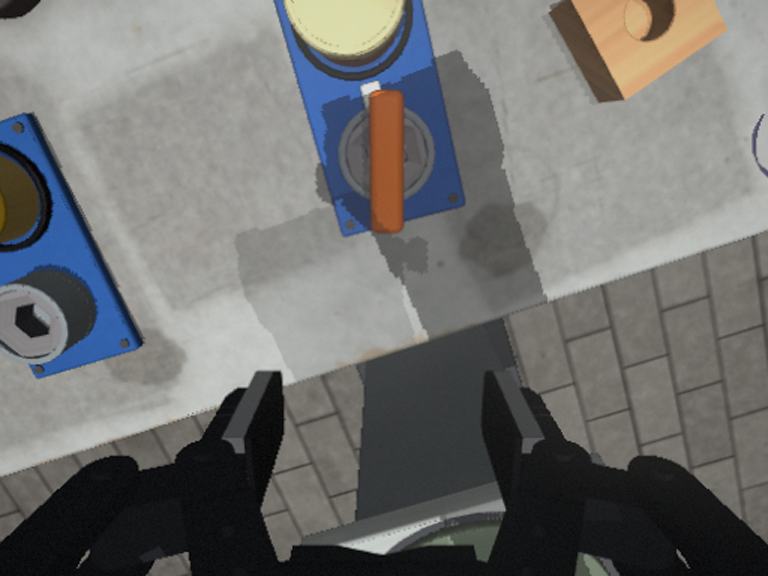

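View pics/a11.png

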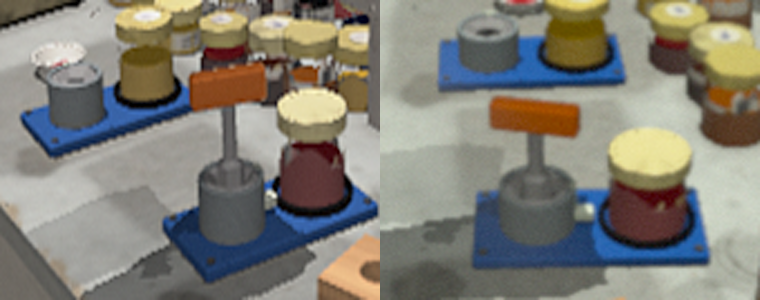

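The key is standing in the socket, the pointer (371,88) faces the jar, the jars are in their seats, and the yellow hub looks untouched. Last, I'll put numbers on the pointer angle and the key's depth.

Run:
```python
from h import *
f,p=load('w11')
g=lambda x,y,z: onz(f,(x/1.5-.17,y/1.5-.17),z,p)[:2]
c=np.array([.4936,-.0557]);ang=lambda d:np.degrees(np.arctan2(d[1],d[0]))
for z in(.012,.02,.03): print(z,ang(g(370.5,88,z)-c),np.linalg.norm(g(370.5,82,z)-c))
print('jar dir -4.5; rim l/r centre',(g(337,152,.052)+g(436,152,.052))/2)
fs,ps=load('s11')
cv2.imwrite('pics/s11h.png',cv2.resize(fs['frame'][155:230,225:285],None,fx=8,fy=8,interpolation=cv2.INTER_CUBIC))
k=g(371,95,.134),g(403,95,.134),g(403,229,.134),g(371,229,.134);print('bar',np.round(k,4),np.mean(k,0),'yaw',ang(k[0]-k[3]))
y=np.radians(ang(k[0]-k[3]))
for z in(.134,.108):
  for s in(-1,1):
    P=np.r_[c,z]+[s*.037*np.cos(y)+.009*np.sin(y),s*.037*np.sin(y)-.009*np.cos(y),0]; print(z,s,'pred s11h',((proj(fs,P,ps)[0]-[225,155])*8+4).round())
```

```text
0.012 -5.090509442862203 0.04949888631033423
0.02 -5.144042956657957 0.048873380060775504
0.03 -5.212817174870269 0.04809153215495237
jar dir -4.5; rim l/r centre [ 0.4947991  -0.05622876]
bar [[ 0.5274 -0.0588]
 [ 0.5221 -0.0739]
 [ 0.4577 -0.0521]
 [ 0.4634 -0.0358]] [ 0.4926772  -0.05512839] yaw -19.757114745917537
0.134 -1 pred s11h [61. 91.]
0.134 1 pred s11h [344. 127.]
0.108 -1 pred s11h [ 65. 176.]
0.108 1 pred s11h [343. 213.]
```

View pics/s11h.png

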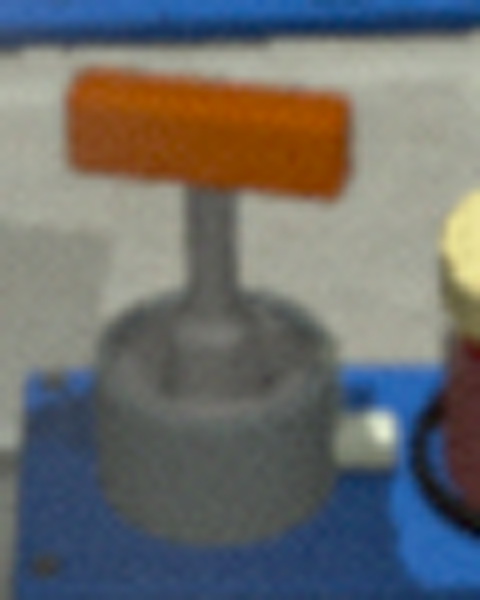

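The side prediction puts the bar about 1.5 px lower than I see it. I'll check depth and lean more carefully in both fixed views.

Run:
```python
from h import *
fs,ps=load('s11');fc,pc=load('sc11')
cv2.imwrite('pics/sc11h.png',cv2.resize(fc['frame'][140:220,200:300],None,fx=7,fy=7,interpolation=cv2.INTER_CUBIC))
c=np.array([.4936,-.0557])
y=np.radians(-19.5);R2=np.array([[np.cos(y),-np.sin(y)],[np.sin(y),np.cos(y)]])
a8=lambda P:((proj(fs,P,ps)[0]-[225,155])*8+4).round(); a7=lambda P:((proj(fc,P,pc)[0]-[200,140])*7+3.5).round()
for dz in(0,.005):
  for nm,l in [('bar nearL bot',(-.037,-.009,.108)),('bar nearR bot',(.037,-.009,.108)),('bar nearL top',(-.037,-.009,.134)),('nearR top',(.037,-.009,.134)),('farL top',(-.037,.009,.134)),('farR top',(.037,.009,.134)),('shoulder c',(0,0,.062))]:
    P=np.r_[c+R2@l[:2],l[2]+dz]; print(dz,nm,'side',a8(P),'scene',a7(P))
for nm,P in [('rim front',(c[0],c[1]-.033,.052)),('rim back',(c[0],c[1]+.033,.052)),('rim c',(c[0],c[1],.052)),('rimL',(c[0]-.033,c[1],.052)),('rimR',(c[0]+.033,c[1],.052))]: print(nm,a8(P),a7(P))
```

```text
0 bar nearL bot side [ 65. 176.] scene [187. 199.]
0 bar nearR bot side [344. 213.] scene [423. 171.]
0 bar nearL top side [61. 91.] scene [183. 118.]
0 nearR top side [344. 127.] scene [422.  91.]
0 farL top side [81. 55.] scene [171.  99.]
0 farR top side [360.  90.] scene [406.  72.]
0 shoulder c side [214. 320.] scene [304. 312.]
0.005 bar nearL bot side [ 64. 160.] scene [187. 184.]
0.005 bar nearR bot side [344. 196.] scene [423. 156.]
0.005 bar nearL top side [61. 74.] scene [182. 102.]
0.005 nearR top side [345. 110.] scene [422.  75.]
0.005 farL top side [81. 39.] scene [170.  83.]
0.005 farR top side [360.  73.] scene [406.  57.]
0.005 shoulder c side [214. 305.] scene [303. 297.]
rim front [226. 425.] [365. 377.]
rim back [204. 281.] [248. 308.]
rim c [215. 351.] [305. 341.]
rimL [ 92. 358.] [216. 368.]
rimR [337. 343.] [391. 315.]
```

View pics/sc11h.png

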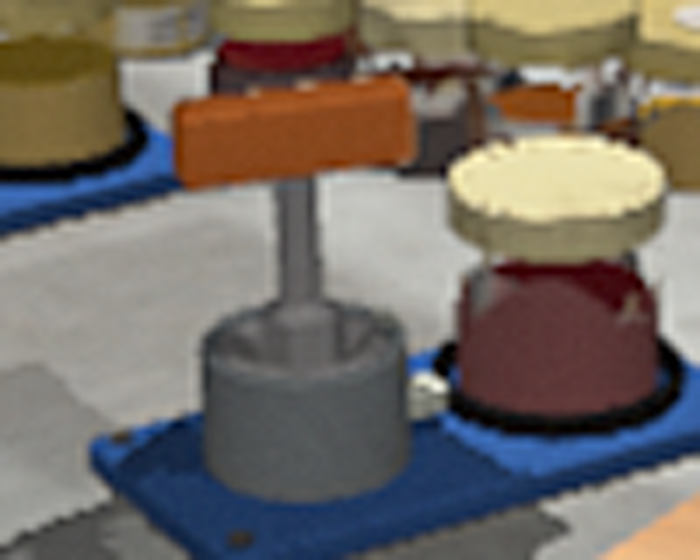

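The shoulder junction matches the fully seated prediction in both views: (208,320) against (214,320) in side, (300,310) against (304,312) in scene. The bar offsets at top and bottom roughly cancel because its edges are rounded. I'll hand the job in.

Run:
```python
from workcell import bot
print(bot.job_done(), bot.observe()['clock'])
```

```text
the job is handed in; nothing more can be done
the job is handed in; nothing more can be done
```

The job is handed in at about 12 s of the 42 s allowed. I lifted the key out of its stand, put it down into the red jar's hub, turned the hub clockwise about 88°, and let go. I then raised the arm and moved it clear.

**Last checks:**
- **Pointer:** it stands at about -5.1° and the jar lies at -4.5° from the hub axis, so they agree to about 1°.
- **Depth:** before the turn, the tip pressed on the socket floor with 25 N at tool height 0.1058 m, where 0.1059 m was expected. After release, the key's shoulder matches the fully seated position in both fixed views.
- **Everything else:** the key stands free, both jars look seated, and the yellow hub looks unmoved. I judged these last ones from pictures only, without measuring them.

**Checks that disagreed:**
- **Hub position:** my first side-view reading was 13 mm off, because I had taken the hole's floor for its rim. Once corrected, the side and wrist views agreed to about 3 mm.
- **Handle height:** in the side view the bar's lower edge sits about 1.5 pixels (about 4 mm) higher than predicted and its upper edge about 1 pixel lower. I put this down to the bar's rounded edges.

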